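Clamp a hand-held meter in the calibration fixture with a quarter-turn stop

ROBOT

A 6-joint arm with a two-finger parallel gripper is mounted at the origin on the work surface. World frame = base frame: x ahead of the robot, y to its left, z up, the work surface at z = 0. Lengths are in mm, angles in rad, forces in N, time in s.
With the tool pointing down it reaches from about 300 to 950 mm from the base axis. Payload 3.1 kg.
Tool frame: the origin (TCP) lies on the centre line of the jaws, within the pads' length; the fingertips stand robot.nose_length ahead of it and the grasp point (between the pads) lies 6 mm ahead of it (robot.nose_length is the distance from the TCP to the fingertips, in mm); z points along the fingers, y is the line along which they close (so a half turn about z gives the same grasp; the last joint's range is limited). The gripper opens to 85 mm and grips with 20 to 120 N. Pads are 22 mm wide; open, the fingers measure 114 mm over their backs; the gripper's body (76 mm by 85 mm) begins 54 mm behind the grasp point. The pads swing forward as they close: fully open they stand 13 mm farther back than shut.
Start: joints at [-1.232, 0.308, 1.634, -0, 1.2, -0.07], TCP at [248.418, -573.516, 256.272] pointing down, gripper open.
Joint ranges: [-3.06, 3.06], [-0.79, 1.96], [0.05, 2.63], [-1.19, 4.34], [0.05, 2.64], [-2.94, 2.94]. Speed limits (rad/s): [2.79, 2.79, 3.14, 3.14, 3.14, 3.14].

INTERFACE

Orientations are given as a unit quaternion [w, x, y, z].
In Python, from cell import read_state, optics, ticket, robot gives the robot as it stands.
- The arm moves only by the tool servo_tool, never from a script. Its argument "deltas" is text: rows parted by semicolons, each of 5 numbers parted by spaces: the shift along the tool's x, y, z in units of 30 mm (1.0 is 30 mm), then the turn about the tool's z in units of 5 degrees (1.0 is 5 degrees), then the gripper command: -1 is shut, 1 is fully open, values between are in proportion. A call has 1 to 10 rows; each row shifts and turns the commanded pose from where the row before left it, along the tool's axes as they then stand; what a row does not reach is not made up. A row lasts 1/12 s, in which the tool goes at most 41.7 mm and 7.16 degrees, less where a joint would pass 70% of its speed; a pose out of reach is approached as far as the arm can. A call is refused whole if a number of a shift passes 1 or a number of a turn 1, either way. A call with a gripper value outside its range is refused whole. The fingers move at their own pace and stop on an object; "newtons" is the grip in N (left out, the last holds). Time passes only in rows, so rows that do not move let the fingers close. It gives the time, the measured TCP pose, the force, the opening and the grip force at its end, in the units of the state.
- read_state(): the state, without advancing time (a new reading comes with each control period).
- optics.get_image(name): name is "scene" or "top" or "wrist"; returns the picture (480x640x3 uint8, red, green, blue); there is no depth.
- optics.camera_model(name): a dict with "camera_matrix" (3x3 intrinsics, pixels), "world_from_camera" (4x4, takes a point from camera to world coordinates); the wrist camera has in their place "tool_from_camera" (4x4, takes a point from camera to tool coordinates, whose origin is the TCP and whose axes are the flange's). Camera axes: x right, y down, z forward; pixel columns grow to the right and rows downward; lengths in mm; the calibration is good to about 2 mm. A picture is of the moment at which its call begins: read the wrist's pose just before it. camera_model takes no time and is no camera call.
- ticket.sign_off(): hands the job in; it is judged then, once.
The state is a dict: "time_s": time; "q": joint angles; "joint_vel": joint speeds; "tau": joint torques, N m; "tool_pos": TCP position; "tcp_rot": TCP orientation; "force": force on the tool from outside, world axes, zero at the start; "moment": the same for the moment, N m; "finger_gap": opening from 0.0 (shut) to 1.0 (fully open); "grasp_force": force on a finger pad.
Only numpy, scipy, OpenCV 4.12 (cv2) and the standard library are available. Lean on these libraries where they do the work, as an engineer would, in place of code of your own. Each camera call takes 0.05 s, during which the arm holds its last target. There are 200 camera calls.

TASK

Clamp the white meter in the aluminium fixture for its calibration: take the stop with the orange grip from the rack, drop its T-head into the open end of the slot, slide it along so that it pushes the meter home against the steel end stop, then press the grip down and give it a quarter turn clockwise to lock it there, and let go. The meter must sit tight between the two stops, but it is a measuring instrument: press it home with a push of about 8 N, never more than 14 N, never force the stop against the fixture, and leave everything else as it is.

Things in the scene. Friction and masses are not known exactly. Their poses are not given: they have to be found in the camera images.
- rail: The fixture, bolted to the bench: bar of aluminium T-slot profile, 100 wide (x), 360 long (y), 30 high; origin at the centre of its underside, z up. Two black guides (10 wide, 10 high, inner faces at x = +-39.5) run on its top from y = -40 to +178 and keep the meter straight.
- slot (a point): Middle of the fixture's top face (axes as the fixture). The T-slot runs through it along y over the whole length, open to the top: mouth 12 wide between lips 7 thick; under them a channel 23 wide and 12 high, its floor 19 below the top. From y = -180 to the meter it lies bare: the open end, where the stop goes in.
- end_stop: Steel end stop bolted in the slot towards the fixture's +y end, where it was set for this meter: 76 wide (x), 18 thick (y), 26 high. Origin at the foot of its face (on the fixture's top, over the middle of the slot); the face looks to -y, towards the meter; axes as the fixture's. It stands 135 to 160 from the fixture's middle and does not move.
- meter: The white hand-held meter with black face to be clamped: 76 wide (x), 150 long (y), 30 thick, 0.2 to 0.4 kg, lying loose face up on the fixture between the guides, over the slot; origin at the centre of its underside, y along the slot as the fixture's. It starts 15 to 45 short of the end stop. Home, its origin is 75 and its near end 150 before the end stop's face, and the stop's axis then 172.
- stop: The quarter-turn stop with orange grip, 0.17 kg, upright in one of the three places of the rack. Origin on its axis, at the sleeve's underside while the spring is at rest, z up; shank 10 thick. Pressed down and turned clockwise seen from above, it comes to an end at about 95 degrees (the other way it jams at about 45). Let go, it is locked, its origin 2 to 3 below the fixture's top.
- stop_head (a point): Centre of the stop's steel T-head, 7.5 below its origin: 10 wide (x), 22 long (y), 6 thick, two opposite corners round. It enters the slot with y along the slot, until the sleeve stands on the top; there it is still between the lips. Pressed 2.5 further down (better 5) it is clear below the lips and can turn; at rest again the spring draws it up under them.
- sleeve (a point): Centre of the underside of the stop's sleeve: aluminium, 32 diameter, 25.5 high, on a black rubber foot of 44 diameter and 9.5 high whose rim pushes the meter. It stands on the fixture or rack. Pressing the stop down, the sleeve slides up the shank against a spring: 4.5 N to begin, 1.2 N more for each mm (10 to 11 N at 5), solid end at 8.
- stop_grip (a point): Centre of the stop's orange grip, 54 above the stop's origin: flat bar 14 thick (x), 34 long (y), 30 high, with a white line along its top; its long side runs along the long side of the T-head. Axes as the stop.
- rack: Grey plastic storage block, fixed: 60 wide (x), 230 long (y), 25 high, origin at the centre of its underside. Three holes 14 x 26, 16 deep, in a row along y at -75, 0 and +75; a stop stands in each, head in the hole, sleeve on the block's top, grip along the row. Two are spares with black grips.
- spare1: Spare stop with black grip and steel sleeve, same form as the orange one, in the rack. Not to be moved.
- spare2: Second spare stop with black grip, in the rack. Not to be moved.
- meter_top: White meter 76 x 150 x 34 on top of another one, beyond the fixture. Not to be moved.
- dmm: Grey hand-held multimeter with black bumpers, 80 x 152 x 34, lying beyond the fixture. Not to be moved.
- mouse: Black computer mouse 105 x 60 x 32. Not to be moved.
- marker: Orange and black marker pen 118 long, 14 thick, lying on the bench. Not to be moved.
- stapler: Red stapler 150 x 36 x 56. Not to be moved.
Mind the look-alikes: they are no part of the job. Leave any pink or turquoise look-alike of the meter alone. Leave any green look-alike of the stop alone.

How it is judged:
By the outcome, as a careful person would: the job done as asked, in the order asked, and still so for the second after the job is handed in, with the robot touching nothing.
It also fails if it takes over 72 s, if anything falls off the work surface, if the arm or the gripper's body presses on something with over 40 N, if the wrist force passes 120 N, or if a joint passes its speed limit or range.

## Working session

There is one attempt and no reset: what is moved stays moved. The work goes in short steps, Python scripts to look and compute and a tool call to move; the robot and the scene stay as the last step left them, time stands still between calls to the robot, and variables do not carry over. Pictures are saved under pics/ and viewed, at most 10 in all, crops included, and the job is handed in when it is done.

Besides the shell and the picture viewer there is one more tool, called after "Call:" as name(argument=value, ...) on one line, values as JSON. servo_tool: Moves the arm, as the interface text tells. Its arguments: {"type":"object","properties":{"deltas":{"type":"string"},"newtons":{"type":"number"}},"required":["deltas"]}

```bash
mkdir -p pics; ls
python3 - <<'E'
from cell import read_state, optics, robot
import cv2, numpy as np
s=read_state(); print(s); print([a for a in dir(robot) if a[0]!='_'], robot.nose_length)
for n in ("top","scene"):
    im=optics.get_image(n); cv2.imwrite(f"pics/{n}0.png",im[:,:,::-1]); m=optics.camera_model(n); print(n,np.round(m["camera_matrix"],1).tolist(),np.round(m["world_from_camera"],3).tolist())
print(optics.camera_model("wrist"))
E
```

```text
pics
{'time_s': 0.0, 'q': array([-1.23168903e+00,  3.09037694e-01,  1.63518814e+00, -1.95209047e-05,
        1.19969849e+00, -6.96619668e-02]), 'joint_vel': array([-6.72030071e-04,  1.19934957e-03,  3.75484980e-04, -6.37740869e-05,
        8.56862242e-04, -1.57391935e-03]), 'tau': array([-1.33745557e-04, -4.15260386e+01, -2.76664996e+01,  1.38998594e-06,
        1.04054430e-02,  9.11561983e-06]), 'tool_pos': array([ 248.16151242, -572.78577316,  255.02589829]), 'tcp_rot': array([-1.15405051e-03,  9.79184682e-01,  2.02967975e-01, -1.65599345e-04]), 'force': array([ 0.17684876, -0.19485521,  0.35646339]), 'moment': array([-0.00285292,  0.03640496, -0.00974979]), 'grasp_force': 0.0, 'finger_gap': 0.9981905993207285}
['IKError', 'nose_length'] 25.0
top [[601.5, 0.0, 331.1], [0.0, 601.5, 235.8], [0.0, 0.0, 1.0]] [[-0.041, -0.977, 0.209, 172.371], [-0.999, 0.041, -0.007, 41.948], [-0.002, -0.209, -0.978, 1719.713], [0.0, 0.0, 0.0, 1.0]]
scene [[522.7, 0.0, 326.1], [0.0, 522.7, 235.4], [0.0, 0.0, 1.0]] [[0.809, 0.346, -0.476, 1025.81], [0.588, -0.462, 0.664, -669.093], [0.009, -0.817, -0.577, 717.674], [0.0, 0.0, 0.0, 1.0]]
{'camera_matrix': array([[382.18980015,   0.        , 321.399875  ],
       [  0.        , 382.18980015, 236.59434537],
       [  0.        ,   0.        ,   1.        ]]), 'tool_from_camera': array([[ 1.27005602e-04, -9.49877936e-01, -3.12621003e-01,
         8.12706011e+01],
       [ 9.99999748e-01, -9.76934881e-05,  7.03095622e-04,
         4.38763220e-01],
       [-6.98396054e-04, -3.12621013e-01,  9.49877684e-01,
        -1.17899526e+02],
       [ 0.00000000e+00,  0.00000000e+00,  0.00000000e+00,
         1.00000000e+00]])}
```

View pics/top0.png

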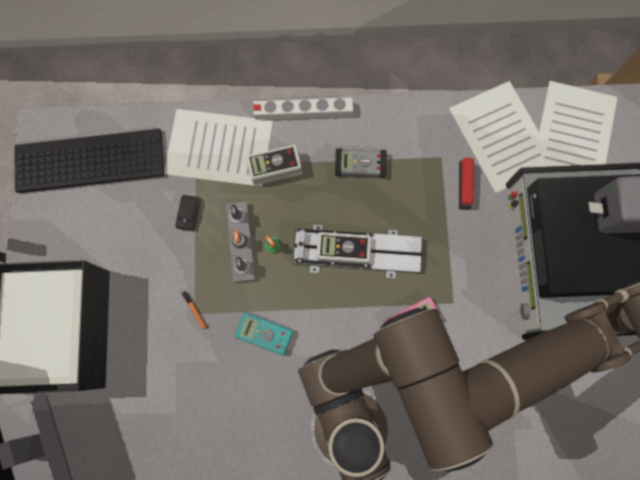

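View pics/scene0.png

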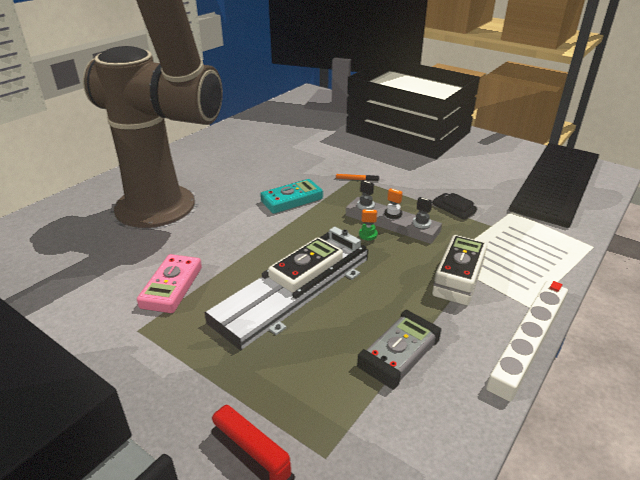

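Top view: the rack is at (240,242) with stops at (237,212), (238,237) and (241,265). The fixture runs from (296,243) to (422,254), and its bare open end is on the right. There are two candidates with an orange grip: (238,237) top / (395,200) scene stands in the rack, and (270,243) top / (368,222) scene is a green body on the bench. The one in the rack fits the description. I'll confirm it in an enlarged crop and locate things roughly.

```bash
cat > h.py <<'E'
from cell import read_state, optics, robot
import cv2, numpy as np
from scipy.spatial.transform import Rotation as R
def cam(n,s=None):
    m=optics.camera_model(n)
    if n!="wrist": return m["camera_matrix"],m["world_from_camera"]
    s=s or read_state(); T=np.eye(4); T[:3,:3]=R.from_quat(s["tcp_rot"],scalar_first=True).as_matrix(); T[:3,3]=s["tool_pos"]
    return m["camera_matrix"],T@m["tool_from_camera"]
def onz(px,z,K,T):
    d=T[:3,:3]@np.linalg.solve(K,[px[0],px[1],1]); o=T[:3,3]
    return (o+d*(z-o[2])/d[2])
def tri(p1,c1,p2,c2):
    A=[];b=[]
    for p,(K,T) in((p1,c1),(p2,c2)):
        d=T[:3,:3]@np.linalg.solve(K,[p[0],p[1],1]); d/=np.linalg.norm(d); P=np.eye(3)-np.outer(d,d); A.append(P); b.append(P@T[:3,3])
    return np.linalg.lstsq(np.vstack(A),np.hstack(b),rcond=None)[0]
E
python3 - <<'E'
from h import *
t=cv2.imread("pics/top0.png"); s=cv2.imread("pics/scene0.png")
a=cv2.resize(t[190:290,215:315],(400,400),interpolation=cv2.INTER_CUBIC); b=cv2.resize(s[165:265,330:430],(400,400),interpolation=cv2.INTER_CUBIC)
cv2.imwrite("pics/crop1.png",np.hstack([a,b]))
ct=cam("top");cs=cam("scene")
print("grip",tri((238,237),ct,(395,196),cs))
for p in((296,243),(422,254),(407,272),(422,236)): print(p,onz(p,30,*ct).round(1))
for p in((231,204),(252,204),(233,282),(255,280)): print(p,onz(p,25,*ct).round(1))
E
```

```text
grip [533.1208851  291.51645804  79.21118402]
(296, 243) [517.  131.3  30. ]
(422, 254) [ 470. -227.   30.]
(407, 272) [ 420.  -180.7   30. ]
(422, 236) [ 522.4 -230.8   30. ]
(231, 204) [641.9 317.5  25. ]
(252, 204) [639.3 256.4  25. ]
(233, 282) [412.8 313.4  25. ]
(255, 280) [415.9 251.   25. ]
```

View pics/crop1.png

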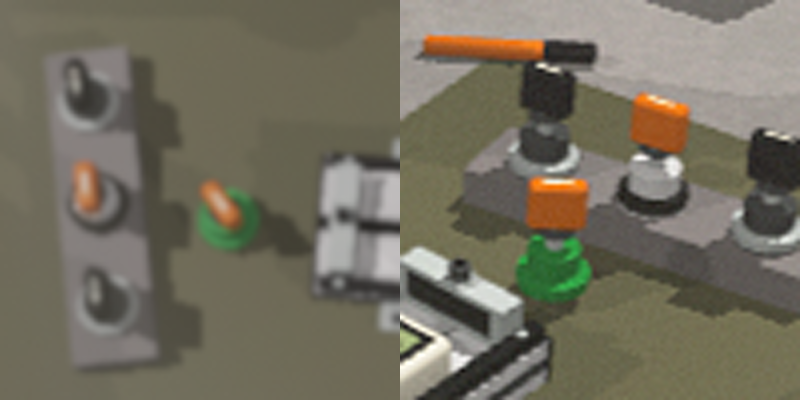

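The crop confirms it. The stop in the rack's middle place has an orange grip, an aluminium sleeve and a black rubber foot, and the other orange grip sits on a green body, which I leave alone. Moving over the fixture for a wrist view.

Call:
servo_tool(deltas="0.95 -0.7 -0.15 0 0;0.95 -0.7 -0.15 0 0;0.95 -0.7 -0.15 0 0;0.95 -0.7 -0.15 0 0;0.95 -0.7 -0.15 0 0;0.95 -0.7 -0.15 0 0;0.95 -0.7 -0.15 0 0;0.95 -0.7 -0.15 0 0;0.95 -0.7 -0.15 0 0;0.95 -0.7 -0.15 0 0", newtons=40)

```text
time_s: 0.93
tool_pos: [426.7, -265.7, 301.1]
tcp_rot: [-0.0, 0.979, 0.203, -0.0]
force: [0.3, 0.0, -0.4]
finger_gap: 0.501
grasp_force: 0.0
```

Call:
servo_tool(deltas="0.95 -0.7 -0.15 0 0;0.95 -0.7 -0.15 0 0;0.95 -0.7 -0.15 0 0;0 0 0 1 0;0 0 0 1 0;0 0 0 1 0;0 0 0 1 0;0 0 0 1 0;0 0 0 1 0;0 0 0 0.2 0")

```text
time_s: 1.77
tool_pos: [479.5, -175.5, 314.2]
tcp_rot: [-0.0, 0.998, -0.067, -0.001]
force: [0.7, 0.3, 0.2]
finger_gap: 0.497
grasp_force: 0.0
```

Call:
servo_tool(deltas="0.36 -0.91 -0.1 0 0;0.36 -0.91 -0.1 0 0;0.36 -0.91 -0.1 0 0;0.36 -0.91 -0.1 0 0;0.36 -0.91 -0.1 0 0;0 0 0 0 0;0 0 0 0 0;0 0 0 0 0")

```text
time_s: 2.43
tool_pos: [550.9, -47.7, 329.2]
tcp_rot: [0.0, 0.998, -0.065, -0.001]
force: [-0.6, 0.3, -0.2]
finger_gap: 0.503
grasp_force: 0.0
```

Run:
```python
from h import *
s=read_state(); print(s["tool_pos"],s["tcp_rot"]); np.save("s1.npy",s,allow_pickle=True)
im=optics.get_image("wrist"); cv2.imwrite("pics/w1.png",im[:,:,::-1])
```

```text
[550.91546046 -47.69269825 329.20510098] [ 2.73449599e-04  9.97861670e-01 -6.53571102e-02 -6.79142451e-04]
```

View pics/w1.png

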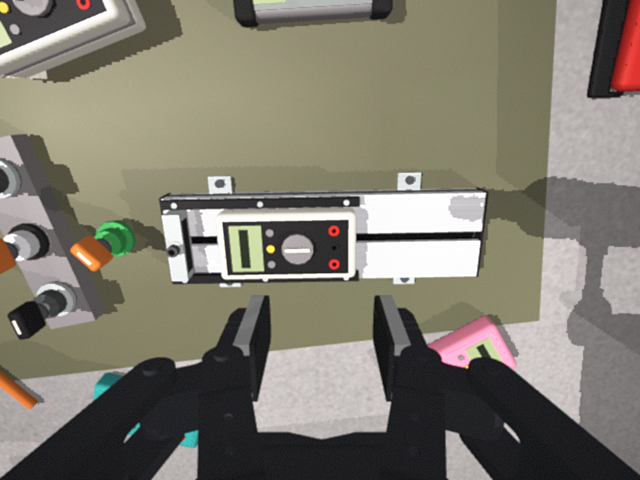

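Wrist view: the slot is the dark line from (360,236) to (482,236), the fixture's open end is at col ≈482, the meter's near end is at ≈355, and the end stop's face is at ≈190. Measuring these.

Run:
```python
from h import *
s=np.load("s1.npy",allow_pickle=True).item(); c=cam("wrist",s)
im=cv2.imread("pics/w1.png"); g=cv2.cvtColor(im,cv2.COLOR_BGR2GRAY).astype(float)
P=[]
for x in range(366,474,3):
    col=g[222:252,x]; m=col<110
    w=np.clip(190-col,0,None); w[:8]=0; w[-8:]=0
    r=222+(w*np.arange(30)).sum()/w.sum(); P.append((x,r,m.sum()))
P=np.array(P); print(P[::6])
L=np.array([onz(p,30,*c) for p in P[:,:2]]); vx,vy,x0,y0=cv2.fitLine(L[:,:2].astype(np.float32),cv2.DIST_HUBER,0,.01,.01).ravel()
if vy<0: vx,vy=-vx,-vy
print("slot dir",vx,vy,np.degrees(np.arctan2(vy,vx)),"pt",x0,y0)
f=np.array([vx,vy]);n=np.array([vy,-vx])
def prof(row,a,b): print(row,a,g[row,a:b].astype(int).tolist())
prof(215,470,495); prof(258,470,495); prof(225,180,230); prof(265,180,230); prof(225,345,370);prof(262,345,370)
def sl(px,z): return (onz(px,z,*c)[:2]-[x0,y0])@f,(onz(px,z,*c)[:2]-[x0,y0])@n
for nm,px,z in(("end",(484.,215),30),("end",(481,258),30),("stopface top",(188,225),56),("meter near",(357,236),52),("meter far",(221,236),52),("guide in",(300,207),40),):print(nm,sl(px,z))
```

```text
[[366.         236.96464646   8.        ]
 [384.         236.87550525   7.        ]
 [402.         236.46324786   7.        ]
 [420.         236.12551953   7.        ]
 [438.         235.85760781   7.        ]
 [456.         235.61376518   8.        ]]
slot dir 0.11150129 0.9937643 83.59813 pt 482.1572 -141.23843
215 470 [193, 194, 194, 195, 195, 191, 195, 195, 192, 193, 194, 195, 182, 110, 39, 53, 83, 91, 88, 85, 88, 85, 88, 86, 87]
258 470 [253, 253, 253, 253, 253, 253, 255, 255, 167, 57, 58, 83, 86, 101, 131, 138, 135, 137, 134, 135, 135, 136, 134, 134, 135]
225 180 [187, 103, 45, 22, 18, 22, 37, 77, 139, 182, 198, 196, 197, 197, 189, 173, 168, 169, 170, 169, 170, 167, 180, 232, 254, 253, 252, 252, 252, 252, 252, 252, 251, 251, 251, 250, 248, 252, 254, 255, 255, 255, 180, 51, 49, 54, 52, 54, 68, 92]
265 180 [245, 245, 245, 247, 250, 242, 155, 67, 27, 28, 27, 26, 56, 113, 167, 195, 194, 193, 193, 197, 198, 195, 196, 194, 192, 196, 217, 245, 255, 255, 254, 253, 254, 254, 254, 253, 253, 254, 254, 252, 248, 252, 253, 254, 255, 255, 195, 69, 39, 45]
225 345 [45, 41, 54, 147, 254, 255, 255, 252, 247, 236, 210, 187, 190, 195, 194, 194, 192, 191, 192, 190, 191, 192, 227, 254, 254]
262 345 [46, 36, 65, 196, 255, 255, 254, 251, 245, 230, 196, 189, 192, 195, 190, 192, 190, 191, 193, 193, 190, 222, 253, 254, 253]
end (np.float64(-82.35993832921766), np.float64(23.84071683429552))
end (np.float64(-84.81011018065766), np.float64(-28.27040149989538))
stopface top (np.float64(243.39813558341655), np.float64(25.997689555546817))
meter near (np.float64(62.66144132058434), np.float64(8.890442538937243))
meter far (np.float64(210.58774695470098), np.float64(11.704524260045268))
guide in (np.float64(124.2231594734919), np.float64(39.50481096672099))
```

Call:
servo_tool(deltas="0 0 0 -1 0;0 0 0 -0.5 0;-0.05 -0.94 0.3 0 0;-0.05 -0.94 0.3 0 0;-0.05 -0.94 0.3 0 0;-0.05 -0.94 0.3 0 0;-0.05 -0.94 0.3 0 0;-0.05 -0.94 0.3 0 0;-0.05 -0.94 0.3 0 0;-0.05 -0.94 0.3 0 0")

```text
time_s: 3.32
tool_pos: [539.4, 177.8, 257.2]
tcp_rot: [0.0, 1.0, -0.002, -0.0]
force: [0.3, 0.8, 0.1]
finger_gap: 0.501
grasp_force: 0.0
```

Call:
servo_tool(deltas="-0.05 -0.94 0.3 0 -0.2;-0.05 -0.94 0.3 0 -0.2;-0.05 -0.94 0.3 0 -0.2;-0.05 -0.94 0.3 0 -0.2;0 0 0 0 -0.2;0 0 0 0 -0.2;0 0 0 0 -0.2")

```text
time_s: 3.9
tool_pos: [534.0, 289.5, 221.6]
tcp_rot: [0.001, 1.0, -0.001, -0.0]
force: [-0.3, -0.3, 0.7]
finger_gap: 0.395
grasp_force: 0.0
```

Run:
```python
from h import *
s=np.load("s1.npy",allow_pickle=True).item(); c=cam("wrist",s)
f=np.array([.1115,.9938]);n=np.array([.9938,-.1115]);o=np.array([482.16,-141.24])
for px,z in(((188,225),30),((192.5,265),30),((180.8,225),56),((186,265),56),((483,215),30),((478.4,258),30)): d=onz(px,z,*c)[:2]-o; print(px,d@f,d@n)
s=read_state(); print(s["tool_pos"],s["tcp_rot"]); np.save("s2.npy",s,allow_pickle=True)
im=optics.get_image("wrist"); cv2.imwrite("pics/w2.png",im[:,:,::-1])
```

```text
(188, 225) 252.80036643896761 18.453866952716716
(192.5, 265) 253.8115777631328 -30.66377786918033
(180.8, 225) 250.88346286232476 26.144512581318452
(186, 265) 251.3309934182462 -19.919768356689644
(483, 215) -81.44502137924657 23.835960144667308
(478.4, 258) -81.97823487915439 -28.245435374573066
[534.014275   289.48127648 221.64532661] [ 5.46437582e-04  9.99999372e-01 -9.59283109e-04 -1.91204733e-04]
```

View pics/w2.png

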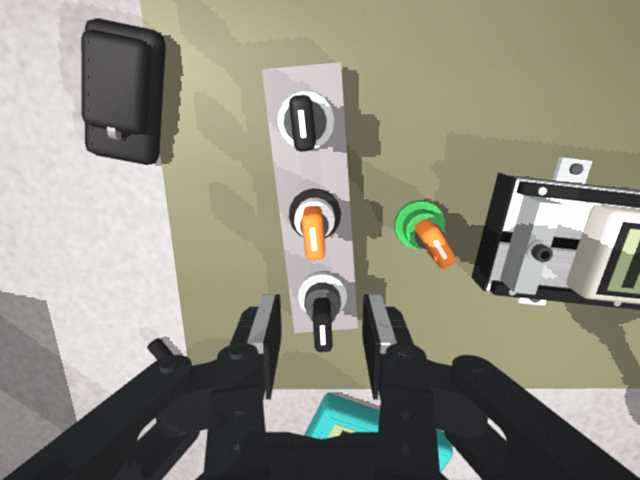

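Wrist view over the rack: the orange grip's white line runs ≈(312,220)–(314,252), with the spares at (302,120) and (323,330) and the green look-alike at (430,235). Measuring the grip and the rack's direction.

Run:
```python
from h import *
s=np.load("s2.npy",allow_pickle=True).item(); c=cam("wrist",s)
im=cv2.imread("pics/w2.png"); h=cv2.cvtColor(im,cv2.COLOR_BGR2HSV)
roi=np.zeros(im.shape[:2],np.uint8); roi[200:265,295:335]=1
m=((h[...,1]<70)&(h[...,2]>200)&(roi>0)).astype(np.uint8)
orng=((h[...,1]>130)&(h[...,0]<25)&(roi>0)).astype(np.uint8); om=cv2.morphologyEx(orng,cv2.MORPH_CLOSE,np.ones((7,7)))
k,lab,st,ce=cv2.connectedComponentsWithStats(m)
for i in range(1,k):
  if st[i,4]>15:
    p=np.argwhere(lab==i)[:,::-1]; print(st[i],ce[i], cv2.minAreaRect(p.astype(np.float32)))
    W=np.array([onz(q,94,*c)[:2] for q in p]); vx,vy,x,y=cv2.fitLine(W.astype(np.float32),2,0,.01,.01).ravel(); print("line",np.degrees(np.arctan2(vy,vx)),x,y,np.ptp(W,0))
print("orange",cv2.boundingRect(om))
C=np.array([onz(p,25,*c)[:2] for p in((263,69),(342,63),(293,332),(356,327))]); print(C,C.mean(0)); e=C[:2].mean(0)-C[2:].mean(0); print("rack ang",np.degrees(np.arctan2(e[1],e[0])),np.hypot(*e))
```

```text
[295 200  39  35 439] [312.9977221  213.82915718] ((314.0, 217.0), (34.0, 38.0), 90.0)
line -89.89455 550.4562 294.69513 [23.4453335  25.44027813]
[310 227   7  24 134] [312.93283582 238.64179104] ((312.9098205566406, 238.50820922851562), (23.267684936523438, 5.703751564025879), 84.80557250976562)
line 4.0939946 533.1154 294.88785 [16.43876886  4.04943636]
[295 233  11  25 180] [299.15555556 245.79444444] ((298.830810546875, 245.14614868164062), (25.055015563964844, 9.550674438476562), 82.87498474121094)
line 9.930716 527.99786 304.3232 [17.35530761  6.826089  ]
[308 236  27  29 303] [328.19141914 252.55775578] ((321.0, 250.0), (28.0, 26.0), 90.0)
line -15.72848 523.0131 284.52228 [20.41157802 17.97221048]
orange (302, 206, 23, 54)
[[645.52318674 333.09291663]
 [649.58149469 273.35273815]
 [417.09682339 316.10544407]
 [422.34528555 256.77219353]] [533.63669759 294.83082309]
rack ang 4.2132881086226135 228.4486768096765
```

Call:
servo_tool(deltas="0 0 0 -0.84 -0.2;0 -0.18 0.8 0 -0.2;0 0 0.8 0 -0.2;0 0 0.8 0 -0.2;0 0 0.8 0 -0.2;0 0 0.6 0 -0.2;0 0 0.4 0 -0.2;0 0 0.12 0 -0.2;0 0 0 0 -0.2;0 0 0 0 -0.2")

```text
time_s: 4.78
tool_pos: [534.6, 296.1, 93.3]
tcp_rot: [-0.0, 0.999, 0.036, 0.001]
force: [0.1, 0.1, -0.4]
finger_gap: 0.399
grasp_force: 0.0
```

Call:
servo_tool(deltas="0 0 0 0 -0.5;0 0 0 0 -0.7;0 0 0 0 -0.8;0 0 0 0 -0.9;0 0 0 0 -1;0 0 0 0 -1;0 0 0 0 -1;0 0 0 0 -1;0 0 0 0 -1", newtons=60)

```text
time_s: 5.53
tool_pos: [534.6, 296.7, 92.9]
tcp_rot: [-0.0, 0.999, 0.036, 0.001]
force: [3.3, -0.2, 3.6]
finger_gap: 0.151
grasp_force: 60.9
```

Call:
servo_tool(deltas="0 0 -0.1 0 -1;0 0 -0.3 0 -1;0 0 -0.5 0 -1;0 0 -0.9 0 -1;0 0 -0.9 0 -1;0 0 -0.9 0 -1;0 0 0 0 -1;0 0 0 0 -1;0 0 0 0 -1")

```text
time_s: 6.28
tool_pos: [531.5, 295.6, 198.3]
tcp_rot: [0.001, 0.999, 0.036, -0.002]
force: [0.2, 0.5, -2.2]
finger_gap: 0.154
grasp_force: 60.2
```

Run:
```python
from h import *
s=read_state(); print(s["tool_pos"],s["tcp_rot"],s["force"],s["finger_gap"]); np.save("s3.npy",s,allow_pickle=True)
im=optics.get_image("wrist"); cv2.imwrite("pics/w3.png",im[:,:,::-1])
```

```text
[531.45992199 295.59542415 198.26966024] [ 7.66478475e-04  9.99349735e-01  3.59751884e-02 -2.30335989e-03] [ 0.16025431  0.50491926 -2.17210423] 0.15362241201623525
```

View pics/w3.png

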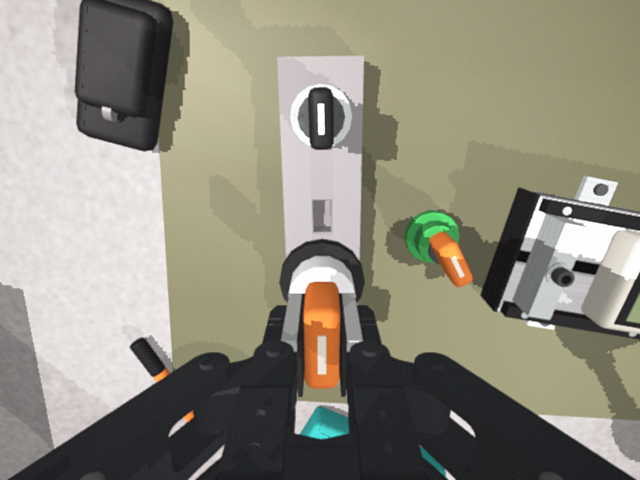

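Wrist view: the stop is held, with the grip's white line at (321,355) and the foot circle around (322,275). The rack's middle hole at (321,213) is empty and the spares haven't moved. Locating the stop's axis in the tool frame.

Run:
```python
from h import *
m=optics.camera_model("wrist"); c=(m["camera_matrix"],m["tool_from_camera"])
im=cv2.imread("pics/w3.png"); h=cv2.cvtColor(im,cv2.COLOR_BGR2HSV)
w=((h[...,1]<70)&(h[...,2]>190)).astype(np.uint8); w[:,:312]=0;w[:,332:]=0;w[:330]=0;w[382:]=0
k,lab,st,ce=cv2.connectedComponentsWithStats(w)
for i in range(1,k):
  if st[i,4]>30:
    p=np.argwhere(lab==i)[:,::-1]; W=np.array([onz(q,-1.5,*c)[:2] for q in p]); l=cv2.fitLine(W.astype(np.float32),2,0,.01,.01).ravel()
    print(st[i],"ang",np.degrees(np.arctan2(l[1],l[0])),"c",W.min(0),W.max(0),(W.min(0)+W.max(0))/2)
g=cv2.cvtColor(im,cv2.COLOR_BGR2GRAY)
print(g[275,270:300].tolist(),g[275,345:375].tolist(),g[230:260,322].tolist())
# foot top plane: 9.5 above origin ; origin at tool z = 93-25=68
for q in((280,275),(363,275),(322,241)): print(q,onz(q,68-9.5,*c).round(1))
```

```text
[318 336   8  38 304] ang -0.011697663 c [-9.07216689 -0.96156603] [6.40215132 1.58137659] [-1.33500778  0.30990528]
[145, 147, 146, 146, 144, 146, 147, 146, 146, 139, 100, 65, 55, 59, 61, 59, 58, 57, 58, 58, 53, 76, 145, 206, 217, 216, 217, 222, 242, 255] [178, 164, 160, 160, 164, 156, 118, 58, 35, 42, 42, 41, 37, 42, 45, 40, 44, 41, 65, 97, 103, 101, 101, 100, 97, 98, 99, 99, 123, 151] [108, 136, 180, 191, 199, 201, 203, 197, 156, 82, 36, 34, 41, 57, 59, 60, 60, 59, 58, 59, 59, 60, 57, 57, 49, 78, 143, 178, 184, 186]
(280, 275) [  3.  -20.5  58.5]
(363, 275) [ 3.  21.2 58.5]
(322, 241) [21.1  0.6 58.5]
```

Call:
servo_tool(deltas="0 0 0 -1 -1;0 0 0 -1 -1;0 0 0 -1 -1;0 0 0 -1 -1;0 0 0 -1 -1;0 0 0 -1 -1;0 0 0 -1 -1;0 0 0 -1 -1;0 0 0 -1 -1;0 0 0 -1 -1")

```text
time_s: 7.17
tool_pos: [531.5, 295.4, 197.1]
tcp_rot: [-0.0, 0.89, 0.457, -0.003]
force: [0.4, 0.1, -1.9]
finger_gap: 0.151
grasp_force: 60.1
```

Call:
servo_tool(deltas="0 0 0 -1 -1;0 0 0 -1 -1;0 0 0 -1 -1;0 0 0 -1 -1;0 0 0 -1 -1;0 0 0 -0.9 -1;-0.95 0 0 0 -1;-0.95 0 0 0 -1;-0.95 0 0 0 -1;-0.95 0 0 0 -1")

```text
time_s: 8.0
tool_pos: [518.4, 181.5, 197.3]
tcp_rot: [-0.001, 0.745, 0.667, -0.003]
force: [0.4, -0.5, -1.6]
finger_gap: 0.152
grasp_force: 60.2
```

Call:
servo_tool(deltas="-0.95 0 0 0 -1;-0.95 0 0 0 -1;-0.95 0 0 0 -1;-0.95 0 0 0 -1;-0.95 0 0 0 -1;-0.95 0 0 0 -1;-0.95 0 0 0 -1;-0.95 0 0 0 -1;-0.95 0 0 0 -1;-0.95 0 0 0 -1")

```text
time_s: 8.83
tool_pos: [486.8, -100.9, 197.8]
tcp_rot: [-0.002, 0.745, 0.667, -0.001]
force: [1.0, 0.2, -1.5]
finger_gap: 0.153
grasp_force: 60.2
```

Call:
servo_tool(deltas="-0.95 0 0 0 -1;-0.95 0 0 0 -1;0 0 0 0 -1;0 0 0 0 -1;0 0 0 0 -1")

```text
time_s: 9.25
tool_pos: [481.4, -156.1, 198.3]
tcp_rot: [-0.002, 0.746, 0.666, -0.001]
force: [-1.0, 0.4, -1.8]
finger_gap: 0.148
grasp_force: 60.2
```

Run:
```python
from h import *
s=read_state(); print(s["tool_pos"],s["tcp_rot"],s["q"],s["force"]); np.save("s4.npy",s,allow_pickle=True)
print("yaw",np.degrees(2*np.arctan2(s["tcp_rot"][2],s["tcp_rot"][1])))
im=optics.get_image("wrist"); cv2.imwrite("pics/w4.png",im[:,:,::-1])
```

```text
[ 481.38819754 -156.09200221  198.34173164] [-2.16507771e-03  7.45638409e-01  6.66346958e-01 -6.37928348e-04] [-4.00024752e-01  1.48927733e-01  1.95781518e+00  8.08078930e-04
  1.03931002e+00 -2.88241686e-01] [-1.04776233  0.42717627 -1.78577267]
yaw 83.57174779251233
```

View pics/w4.png

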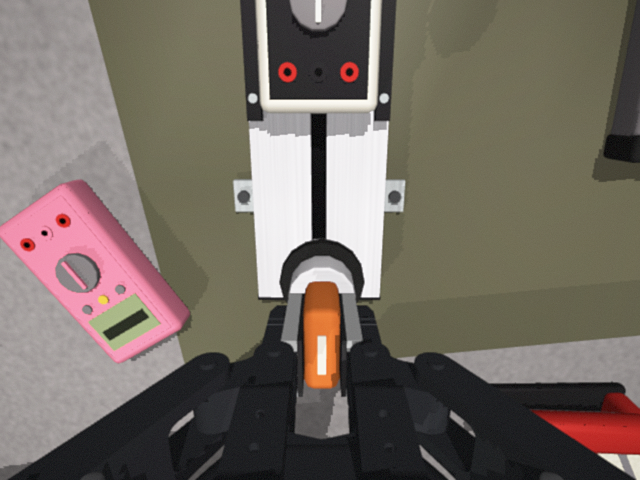

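Wrist view: the stop is held over the bare slot, the dark line from (318,115) to (320,240). The meter's near end is at row ≈108 and the fixture's end at row ≈298. Measuring the slot line in the tool frame.

Run:
```python
from h import *
s=np.load("s4.npy",allow_pickle=True).item(); m=optics.camera_model("wrist"); c=(m["camera_matrix"],m["tool_from_camera"])
im=cv2.imread("pics/w4.png"); g=cv2.cvtColor(im,cv2.COLOR_BGR2GRAY).astype(float)
Rt=R.from_quat(s["tcp_rot"],scalar_first=True).as_matrix(); T=np.eye(4);T[:3,:3]=Rt;T[:3,3]=s["tool_pos"]
L=[]
for r in range(140,236,3):
    e=np.diff(g[r,304:338]); a=304.5+np.argmin(e); b=304.5+np.argmax(e); L.append(((a+b)/2+.0,r,b-a))
L=np.array(L); print(L[::8])
def tool(q,z): return Rt.T@(onz(q,z,m["camera_matrix"],T@m["tool_from_camera"])-s["tool_pos"])
P=np.array([tool(q[:2],30)[:2] for q in L]); k=np.polyfit(P[:,0],P[:,1],1); print("slope deg",np.degrees(np.arctan(k[0])),"y at x=-1",np.polyval(k,-1.), "x range",P[:,0].min(),P[:,0].max())
print("meter near end",tool((319,112),30),tool((319,104),56),"fixture end",tool((275,297),30),tool((365,297),30))
```

```text
[[318.  140.   15. ]
 [318.  164.   15. ]
 [318.  188.   15. ]
 [318.5 212.   14. ]]
slope deg -0.2606335765368795 y at x=-1 -1.0896178451597953 x range -11.076016235637114 60.002940268063675
meter near end [ 79.39146524  -0.49875556 168.49903056] [ 84.40292218  -0.38821969 142.50800732] fixture end [-67.00077018 -37.38770754 168.36636422] [-66.9134682   37.49674741 168.06108425]
```

Call:
servo_tool(deltas="0 -0.043 0.6 -0.05 -1;0 0 0.7 0 -1;0 0 0.7 0 -1;0 0 0.5 0 -1;0 0 0.3 0 -1;0 0 0 0 -1;0 0 0 0 -1;0 0 0 0 -1")

```text
time_s: 9.97
tool_pos: [482.5, -156.6, 117.1]
tcp_rot: [0.001, 0.744, 0.669, 0.0]
force: [0.1, 0.3, -1.3]
finger_gap: 0.15
grasp_force: 60.1
```

Run:
```python
from h import *
s=read_state(); print(s["tool_pos"],s["tcp_rot"],s["force"])
m=optics.camera_model("wrist")
im=optics.get_image("wrist"); cv2.imwrite("pics/w5.png",im[:,:,::-1]); g=cv2.cvtColor(im,cv2.COLOR_RGB2GRAY).astype(float)
Rt=R.from_quat(s["tcp_rot"],scalar_first=True).as_matrix(); T=np.eye(4);T[:3,:3]=Rt;T[:3,3]=s["tool_pos"]
tool=lambda q,z: Rt.T@(onz(q,z,m["camera_matrix"],T@m["tool_from_camera"])-s["tool_pos"])
P=[];
for r in range(90,226,5):
    e=np.diff(g[r,295:345]); a=295.5+np.argmin(e); b=295.5+np.argmax(e); p=tool(((a+b)/2,r),30); P.append((p[0],p[1],b-a))
P=np.array(P); print(P[::4].round(1)); ok=abs(P[:,2]-np.median(P[:,2]))<3; k=np.polyfit(P[ok,0],P[ok,1],1); print(ok.sum(),np.degrees(np.arctan(k[0])),np.polyval(k,-1.))
```

```text
[ 482.4647679  -156.64615001  117.06093872] [7.70036957e-04 7.43622375e-01 6.68599294e-01 3.94029254e-04] [ 0.12374319  0.26232099 -1.26152118]
[[ 90.2  -2.9 -36. ]
 [ 80.7  -8.6  -4. ]
 [ 70.9  -2.8  23. ]
 [ 60.8  -2.8  21. ]
 [ 50.3  -2.9  21. ]
 [ 39.5  -3.   21. ]
 [ 28.3  -3.   21. ]]
23 0.44198453070345045 -3.2647767530869123
```

Call:
servo_tool(deltas="0 0 0 0 -1;0 0 0 0 -1;0 0 0 0 -1;0 0 0 0 -1")

```text
time_s: 10.35
tool_pos: [481.8, -157.0, 116.6]
tcp_rot: [0.0, 0.744, 0.668, 0.0]
force: [-0.5, 0.4, -0.5]
finger_gap: 0.151
grasp_force: 60.1
```

```bash
cat > slot.py <<'E'
from h import *
def slot(show=True):
    s=read_state(); m=optics.camera_model("wrist"); im=optics.get_image("wrist"); g=cv2.cvtColor(im,cv2.COLOR_RGB2GRAY).astype(float)
    cv2.imwrite("pics/w_%.2f.png"%s["time_s"],im[:,:,::-1])
    print(s["tool_pos"].round(2),s["tcp_rot"].round(4),s["force"].round(1))
    z=s["tool_pos"][2]-30; c=(m["camera_matrix"],m["tool_from_camera"]); P=[]
    for r in range(120,226,5):
        e=np.diff(g[r,295:345]); a=295.5+np.argmin(e); b=295.5+np.argmax(e); p=onz(((a+b)/2,r),z,*c); P.append((p[0],p[1],b-a,(a+b)/2))
    P=np.array(P); ok=abs(P[:,2]-np.median(P[:,2]))<3; k=np.polyfit(P[ok,0],P[ok,1],1)
    print(ok.sum(),P[ok,3][[0,-1]],"slope deg",np.degrees(np.arctan(k[0])),"slot y (vertical tool)",np.polyval(k,-1.))
    # grip line & foot
    h=cv2.cvtColor(im,cv2.COLOR_RGB2HSV); w=((h[...,1]<70)&(h[...,2]>190)); w[:,:312]=0;w[:,332:]=0;w[:330]=0;w[382:]=0
    q=np.argwhere(w); print("grip line col",q[:,1].min(),q[:,1].max())
    y,x=275,np.arange(640); d=g[y]<75; print("foot cols",np.where(d[250:322])[0].min()+250,np.where(d[322:395])[0].max()+322)
if __name__=="__main__": slot()
E
python3 slot.py
```

```text
[ 481.76 -156.96  116.63] [4.000e-04 7.439e-01 6.682e-01 2.000e-04] [-0.5  0.4 -0.5]
22 [315.5 315. ] slope deg 0.6746063183179888 slot y (vertical tool) -2.826566939535798
grip line col 318 325
foot cols 281 362
```

Call:
servo_tool(deltas="0 -0.1 0 0.08 -1;0 0 0 0 -1;0 0 0 0 -1;0 0 0 0 -1;0 0 0 0 -1")

```text
time_s: 10.82
tool_pos: [478.6, -156.5, 116.2]
tcp_rot: [0.0, 0.746, 0.666, 0.0]
force: [0.3, -0.6, -1.7]
finger_gap: 0.152
grasp_force: 60.1
```

```bash
python3 slot.py
```

```text
[ 478.57 -156.5   116.18] [0.     0.7462 0.6657 0.    ] [ 0.3 -0.6 -1.7]
22 [320.5 321. ] slope deg -0.3068746019490876 slot y (vertical tool) 1.0045099300688334
grip line col 318 325
foot cols 281 362
```

Call:
servo_tool(deltas="0 0 0.1 0 -1;0 0 0.1 0 -1;0 0 0.05 0 -1;0 0 0.05 0 -1;0 0 0 0 -1;0 0 0 0 -1")

```text
time_s: 11.37
tool_pos: [478.4, -156.4, 106.9]
tcp_rot: [-0.0, 0.746, 0.666, -0.0]
force: [1.9, -0.7, -3.2]
finger_gap: 0.148
grasp_force: 60.1
```

Call:
servo_tool(deltas="0 0 0.05 0 -1;0 0 0.05 0 -1;0 0 0 0 -1;0 0 0 0 -1")

```text
time_s: 11.7
tool_pos: [478.4, -156.4, 104.1]
tcp_rot: [-0.0, 0.746, 0.666, -0.0]
force: [1.1, 0.4, -1.4]
finger_gap: 0.149
grasp_force: 60.1
```

Call:
servo_tool(deltas="0 0 0.05 0 -1;0 0 0.05 0 -1;0 0 0.03 0 -1;0 0 0.03 0 -1;0 0 0 0 -1;0 0 0 0 -1")

```text
time_s: 12.2
tool_pos: [478.5, -156.4, 99.3]
tcp_rot: [-0.0, 0.746, 0.666, -0.0]
force: [1.1, -0.3, -1.2]
finger_gap: 0.153
grasp_force: 60.1
```

Call:
servo_tool(deltas="0 0 0.03 0 -1;0 0 0 0 -1;0 0 0 0 -1")

```text
time_s: 12.45
tool_pos: [478.8, -156.5, 98.9]
tcp_rot: [0.0, 0.746, 0.666, 0.0]
force: [-0.7, 1.2, 2.3]
finger_gap: 0.155
grasp_force: 60.5
```

```bash
python3 slot.py; python3 -c "
import cv2,glob;f=sorted(glob.glob('pics/w_*'),key=lambda p:float(p[7:-4]))[-1];i=cv2.imread(f);cv2.imwrite('pics/w9c.png',i)"
```

```text
[ 478.78 -156.52   98.87] [1.000e-04 7.462e-01 6.657e-01 1.000e-04] [-0.7  1.2  2.3]
22 [320.5 320.5] slope deg 0.16419790553313654 slot y (vertical tool) 0.35350722522292455
grip line col 318 325
foot cols 281 362
```

View pics/w9c.png

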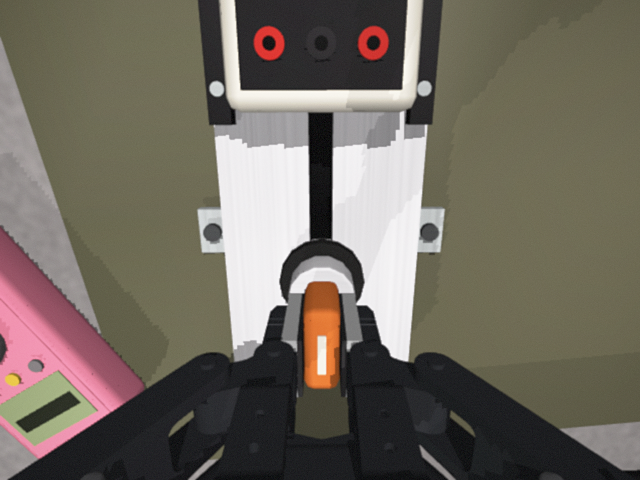

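Call:
servo_tool(deltas="0.1 0 0 0 -1;0.2 0 0 0 -1;0.2 0 0 0 -1;0.2 0 0 0 -1;0.2 0 0 0 -1;0.1 0 0 0 -1;0 0 0 0 -1;0 0 0 0 -1")

```text
time_s: 13.17
tool_pos: [482.5, -125.9, 98.8]
tcp_rot: [0.0, 0.746, 0.666, 0.001]
force: [1.9, 0.8, 2.8]
finger_gap: 0.153
grasp_force: 60.9
```

Call:
servo_tool(deltas="0.1 0 0 0 -1;0.2 0 0 0 -1;0.2 0 0 0 -1;0.15 0 0 0 -1;0.1 0 0 0 -1;0.1 0 0 0 -1;0.1 0 0 0 -1;0.1 0 0 0 -1;0.1 0 0 0 -1;0 0 0 0 -1")

```text
time_s: 14.0
tool_pos: [485.9, -92.0, 98.5]
tcp_rot: [0.0, 0.746, 0.666, -0.0]
force: [-0.4, -2.6, 3.2]
finger_gap: 0.15
grasp_force: 60.9
```

Call:
servo_tool(deltas="0.1 0 0 0 -1;0.1 0 0 0 -1;0.1 0 0 0 -1;0.1 0 0 0 -1;0.1 0 0 0 -1;0.1 0 0 0 -1;0.05 0 0 0 -1;0.05 0 0 0 -1;0 0 0 0 -1;0 0 0 0 -1")

```text
time_s: 14.83
tool_pos: [488.2, -71.1, 98.4]
tcp_rot: [-0.0, 0.746, 0.666, 0.0]
force: [-0.2, -3.5, 3.1]
finger_gap: 0.152
grasp_force: 60.9
```

Call:
servo_tool(deltas="0.04 0 0 0 -1;0.04 0 0 0 -1;0.04 0 0 0 -1;0.03 0 0 0 -1;0.03 0 0 0 -1;0.02 0 0 0 -1;0 0 0 0 -1;0 0 0 0 -1")

```text
time_s: 15.5
tool_pos: [488.9, -65.5, 98.4]
tcp_rot: [-0.0, 0.746, 0.666, -0.0]
force: [-0.5, -3.9, 3.1]
finger_gap: 0.149
grasp_force: 60.9
```

Call:
servo_tool(deltas="0.02 0 0 0 -1;0.02 0 0 0 -1;0.02 0 0 0 -1;0.02 0 0 0 -1;0 0 0 0 -1;0 0 0 0 -1")

```text
time_s: 16.0
tool_pos: [489.2, -63.1, 98.5]
tcp_rot: [-0.0, 0.746, 0.666, 0.0]
force: [-1.6, -4.6, 3.3]
finger_gap: 0.151
grasp_force: 60.9
```

Call:
servo_tool(deltas="0.01 0 0 0 -1;0.01 0 0 0 -1;0.01 0 0 0 -1;0 0 0 0 -1;0 0 0 0 -1")

```text
time_s: 16.42
tool_pos: [489.4, -62.3, 98.5]
tcp_rot: [0.0, 0.746, 0.666, 0.0]
force: [-0.4, -5.0, 3.8]
finger_gap: 0.151
grasp_force: 60.9
```

Call:
servo_tool(deltas="0.01 0 0 0 -1;0.01 0 0 0 -1;0 0 0 0 -1;0 0 0 0 -1")

```text
time_s: 16.75
tool_pos: [489.4, -61.6, 98.5]
tcp_rot: [-0.0, 0.746, 0.666, 0.0]
force: [-0.2, -4.8, 4.1]
finger_gap: 0.152
grasp_force: 60.9
```

Call:
servo_tool(deltas="0.01 0 0 0 -1;0.01 0 0 0 -1;0 0 0 0 -1;0 0 0 0 -1")

```text
time_s: 17.08
tool_pos: [489.5, -61.0, 98.5]
tcp_rot: [-0.0, 0.746, 0.666, 0.0]
force: [0.1, -4.4, 3.5]
finger_gap: 0.153
grasp_force: 60.9
```

Call:
servo_tool(deltas="0.01 0 0 0 -1;0.01 0 0 0 -1;0 0 0 0 -1;0 0 0 0 -1")

```text
time_s: 17.42
tool_pos: [489.5, -60.4, 98.5]
tcp_rot: [-0.0, 0.746, 0.666, -0.0]
force: [-0.5, -4.8, 4.3]
finger_gap: 0.146
grasp_force: 60.9
```

Run:
```python
from h import *
for n in("scene","wrist"):
    s=read_state(); im=optics.get_image(n); cv2.imwrite(f"pics/push_{n}.png",im[:,:,::-1])
a=cv2.imread("pics/push_scene.png")[210:300,250:390]
cv2.imwrite("pics/push_crop.png",cv2.resize(a,None,fx=5,fy=5,interpolation=cv2.INTER_CUBIC))
```

```text
(no output)
```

View pics/push_crop.png

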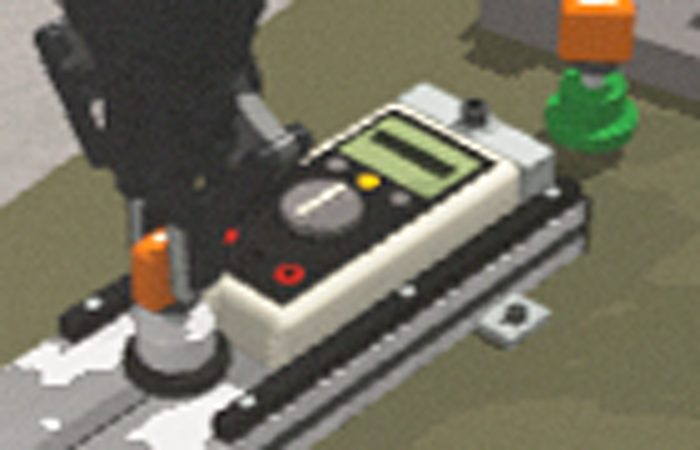

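The crop shows the stop upright in the slot, its foot on the meter's near end, and the meter's far end nearly at the end stop. Continuing in small steps.

Call:
servo_tool(deltas="0.01 0 0 0 -1;0.01 0 0 0 -1;0 0 0 0 -1;0 0 0 0 -1")

```text
time_s: 17.85
tool_pos: [489.6, -59.8, 98.5]
tcp_rot: [-0.0, 0.746, 0.666, 0.0]
force: [-0.1, -4.6, 3.2]
finger_gap: 0.154
grasp_force: 60.9
```

Call:
servo_tool(deltas="0.01 0 0 0 -1;0.01 0 0 0 -1;0 0 0 0 -1;0 0 0 0 -1")

```text
time_s: 18.18
tool_pos: [489.7, -59.2, 98.5]
tcp_rot: [-0.0, 0.746, 0.666, 0.0]
force: [-0.7, -5.1, 3.4]
finger_gap: 0.148
grasp_force: 60.9
```

Call:
servo_tool(deltas="0.01 0 0 0 -1;0.01 0 0 0 -1;0 0 0 0 -1;0 0 0 0 -1")

```text
time_s: 18.52
tool_pos: [489.7, -58.7, 98.5]
tcp_rot: [-0.0, 0.746, 0.666, 0.0]
force: [-0.6, -4.4, 4.1]
finger_gap: 0.151
grasp_force: 60.9
```

Call:
servo_tool(deltas="0.01 0 0 0 -1;0.01 0 0 0 -1;0 0 0 0 -1;0 0 0 0 -1")

```text
time_s: 18.85
tool_pos: [489.8, -58.1, 98.5]
tcp_rot: [0.0, 0.746, 0.666, -0.0]
force: [-0.7, -5.1, 3.8]
finger_gap: 0.152
grasp_force: 60.9
```

Call:
servo_tool(deltas="0.01 0 0 0 -1;0.01 0 0 0 -1;0 0 0 0 -1;0 0 0 0 -1")

```text
time_s: 19.18
tool_pos: [489.8, -57.9, 98.5]
tcp_rot: [0.0, 0.746, 0.666, -0.0]
force: [-0.7, -5.6, 3.3]
finger_gap: 0.148
grasp_force: 60.9
```

Call:
servo_tool(deltas="0.01 0 0 0 -1;0.01 0 0 0 -1;0 0 0 0 -1;0 0 0 0 -1")

```text
time_s: 19.52
tool_pos: [489.9, -57.8, 98.5]
tcp_rot: [0.001, 0.746, 0.666, -0.001]
force: [-1.9, -7.5, 4.0]
finger_gap: 0.153
grasp_force: 60.9
```

Call:
servo_tool(deltas="0.01 0 0 0 -1;0 0 0 0 -1;0 0 0 0 -1")

```text
time_s: 19.77
tool_pos: [489.9, -57.7, 98.5]
tcp_rot: [0.001, 0.746, 0.666, -0.001]
force: [-1.5, -8.5, 3.6]
finger_gap: 0.151
grasp_force: 60.9
```

Call:
servo_tool(deltas="0 0 0.03 0 -1;0 0 0.03 0 -1;0 0 0.03 0 -1;0 0 0.03 0 -1;0 0 0.03 0 -1;0 0 0 0 -1;0 0 0 0 -1")

```text
time_s: 20.35
tool_pos: [490.0, -57.7, 94.6]
tcp_rot: [0.001, 0.746, 0.666, -0.001]
force: [-2.6, -8.8, 9.3]
finger_gap: 0.151
grasp_force: 61.6
```

Call:
servo_tool(deltas="0 0 0.03 0 -1;0 0 0 0 -1;0 0 0 0 -1")

```text
time_s: 20.6
tool_pos: [489.9, -57.8, 93.9]
tcp_rot: [0.001, 0.746, 0.666, -0.001]
force: [-3.0, -7.8, 9.2]
finger_gap: 0.15
grasp_force: 61.7
```

Call:
servo_tool(deltas="0.001 0.003 0 1 -1;0.001 0.003 0 1 -1;0.001 0.003 0 1 -1;0 0 0 0 -1;0 0 0 0 -1")

```text
time_s: 21.02
tool_pos: [489.3, -57.9, 93.6]
tcp_rot: [0.0, 0.826, 0.563, -0.002]
force: [-4.8, -10.3, 10.1]
finger_gap: 0.152
grasp_force: 61.8
```

Call:
servo_tool(deltas="-0.008 -0.018 0 0 -1;0 0 0 0 -1;0 0 0 0 -1")

```text
time_s: 21.27
tool_pos: [489.2, -57.9, 93.7]
tcp_rot: [0.001, 0.826, 0.563, -0.001]
force: [-3.1, -8.8, 8.5]
finger_gap: 0.151
grasp_force: 61.6
```

Call:
servo_tool(deltas="0 0 0 1 -1;0 0 0 1 -1;0 0 0 1 -1;0 0 0 0 -1;0 0 0 0 -1")

```text
time_s: 21.68
tool_pos: [489.8, -58.2, 93.9]
tcp_rot: [0.001, 0.893, 0.451, -0.001]
force: [-3.2, -9.8, 9.0]
finger_gap: 0.147
grasp_force: 61.6
```

Call:
servo_tool(deltas="0 0 0 1 -1;0 0 0 1 -1;0 0 0 1 -1;0 0 0 0 -1;0 0 0 0 -1")

```text
time_s: 22.1
tool_pos: [490.3, -58.5, 94.1]
tcp_rot: [0.002, 0.944, 0.33, -0.0]
force: [-3.1, -11.1, 7.6]
finger_gap: 0.15
grasp_force: 61.6
```

Call:
servo_tool(deltas="-0.009 0.009 0.01 0 -1;0 0 0 1 -1;0 0 0 1 -1;0 0 0 1 -1;0 0 0 0 -1;0 0 0 0 -1")

```text
time_s: 22.6
tool_pos: [490.6, -59.2, 94.0]
tcp_rot: [0.002, 0.979, 0.204, 0.0]
force: [-2.0, -11.2, 7.9]
finger_gap: 0.152
grasp_force: 61.7
```

Call:
servo_tool(deltas="-0.013 0.023 0 0 -1;0 0 0 0 -1;0 0 0 0 -1")

```text
time_s: 22.85
tool_pos: [490.5, -59.3, 94.0]
tcp_rot: [0.002, 0.979, 0.204, 0.001]
force: [-2.0, -9.6, 9.0]
finger_gap: 0.154
grasp_force: 61.7
```

Call:
servo_tool(deltas="-0.003 0.006 0 1 -1;-0.003 0.006 0 1 -1;-0.003 0.006 0 1 -1;0 0 0 0 -1;0 0 0 0 -1")

```text
time_s: 23.27
tool_pos: [490.9, -60.1, 94.1]
tcp_rot: [0.002, 0.997, 0.075, 0.001]
force: [-1.0, -9.7, 8.1]
finger_gap: 0.152
grasp_force: 61.7
```

Call:
servo_tool(deltas="-0.002 0.006 0 1 -1;-0.002 0.006 0 1 -1;0 0.006 0 1 -1;0 0 0 0 -1;0 0 0 0 -1")

```text
time_s: 23.68
tool_pos: [491.2, -60.8, 94.3]
tcp_rot: [0.002, 0.998, -0.056, 0.002]
force: [-0.6, -8.9, 7.7]
finger_gap: 0.152
grasp_force: 61.6
```

Run:
```python
from h import *
s=read_state(); print(s["moment"],s["force"],np.degrees(2*np.arctan2(s["tcp_rot"][2],s["tcp_rot"][1])),s["q"][5])
```

```text
[-1.92526681  0.19706396 -0.02643689] [-0.55553199 -8.90360853  7.70796064] -6.440212587354324 1.4765775203621634
```

Call:
servo_tool(deltas="0 0.002 0 0.5 -1;0 0.002 0 0.3 -1;0 0 0 0 -1;0 0 0 0 -1")

```text
time_s: 24.02
tool_pos: [491.2, -61.0, 94.3]
tcp_rot: [0.002, 0.996, -0.091, 0.002]
force: [-0.7, -10.4, 8.8]
finger_gap: 0.154
grasp_force: 61.7
```

Run:
```python
from h import *
s=read_state(); print(s["moment"],s["force"],np.degrees(2*np.arctan2(s["tcp_rot"][2],s["tcp_rot"][1])),s["q"][5])
```

```text
[-2.04095894  0.21061324  0.14433101] [ -0.6887586  -10.36948844   8.77858444] -10.395905111396077 1.5456829226035884
```

Call:
servo_tool(deltas="0 0 -0.03 0 -1;0 0 -0.03 0 -1;0 0 -0.03 0 -1;0 0 0 0 -1;0 0 0 0 -1")

```text
time_s: 24.43
tool_pos: [491.1, -60.9, 96.4]
tcp_rot: [0.002, 0.996, -0.091, 0.002]
force: [1.0, -10.5, 4.3]
finger_gap: 0.149
grasp_force: 60.9
```

Call:
servo_tool(deltas="0 0 -0.03 0 -1;0 0 0 0 -1;0 0 0 0 -1")

```text
time_s: 24.68
tool_pos: [491.0, -60.9, 96.5]
tcp_rot: [0.002, 0.996, -0.091, 0.002]
force: [2.5, -10.5, 0.2]
finger_gap: 0.154
grasp_force: 60.2
```

Call:
servo_tool(deltas="0 0.03 -0.012 0 -1;0 0.03 0 0 -1;0 0 0 0 -1;0 0 0 0 -1")

```text
time_s: 25.02
tool_pos: [490.8, -61.4, 96.5]
tcp_rot: [0.0, 0.996, -0.092, 0.002]
force: [4.1, -6.5, -3.1]
finger_gap: 0.152
grasp_force: 59.9
```

Call:
servo_tool(deltas="0.03 0.03 0.012 0 -1;0 0.01 0 0 -1;0 0 0 0 -1;0 0 0 0 -1")

```text
time_s: 25.35
tool_pos: [490.9, -61.7, 96.4]
tcp_rot: [-0.0, 0.996, -0.092, 0.002]
force: [4.9, -1.7, -2.3]
finger_gap: 0.15
grasp_force: 60.2
```

Call:
servo_tool(deltas="0 0 0 0 -0.6;0 0 0 0 -0.4;0 0 0 0 -0.2;0 0 0 0 -0.2;0 0 0 0 -0.2;0 0 0 0 -0.2", newtons=20)

```text
time_s: 25.85
tool_pos: [489.2, -61.9, 96.2]
tcp_rot: [-0.0, 0.996, -0.092, -0.001]
force: [0.1, 0.5, -0.7]
finger_gap: 0.399
grasp_force: 0.0
```

Released and free. Lifting straight up, then inspecting.

Call:
servo_tool(deltas="0 0 -0.2 0 -0.2;0 0 -0.4 0 -0.2;0 0 -0.8 0 -0.2;0 0 -0.8 0 -0.2;0 0 -0.8 0 -0.2;0 0 -0.5 0 -0.2;0 0 0 0 -0.2;0 0 0 0 -0.2;0 0 0 0 -0.2")

```text
time_s: 26.6
tool_pos: [488.8, -62.0, 200.5]
tcp_rot: [-0.0, 0.996, -0.092, -0.001]
force: [-0.8, 0.8, -0.3]
finger_gap: 0.4
grasp_force: 0.0
```

Run:
```python
from h import *
s=read_state(); print(s["tool_pos"],s["force"]); np.save("s9.npy",s,allow_pickle=True)
w=optics.get_image("wrist"); cv2.imwrite("pics/wfin.png",w[:,:,::-1]); sc=optics.get_image("scene"); cv2.imwrite("pics/sfin.png",sc[:,:,::-1])
a=cv2.resize(w[130:330,120:440],(800,500)) if 0 else w[:330,60:460]
b=cv2.resize(sc[205:301,255:375],(400,320),interpolation=cv2.INTER_CUBIC)
a=cv2.resize(a,(400,330))[:320]
cv2.imwrite("pics/fin.png",np.hstack([a,b])[:,:,::-1])
```

```text
[488.82670316 -61.98081934 200.51587918] [-0.78164013  0.77553645 -0.2858524 ]
```

View pics/fin.png

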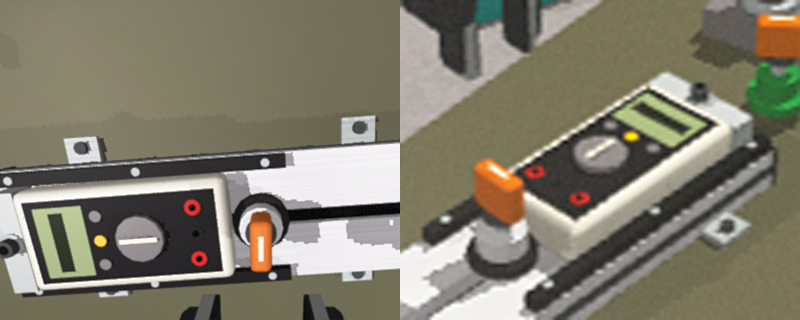

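The final views show the meter flush with the end stop, the stop's foot against its near end, the grip square across the slot (locked), and the other items undisturbed. Handing in.

```bash
python3 -c "
from cell import ticket; print(ticket.sign_off())"
```

```text
the job is handed in; nothing more can be done
None
```

The meter is clamped between the end stop and the orange-grip stop, which is locked with a quarter turn clockwise and let go. The job was handed in at about 27 s; I read 8.7 N along the slot with the meter home and up to about 11 N during the turn, both including the stop's friction.

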